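Charge the hand-pumped air station for priming

TASK

Charge the small hand-pumped air station so that it is ready for priming a flow cell: push the red bleed-valve lever all the way across to its closed stop, then press the black pump plunger right down and let it rise fully, again and again, until the green indicator pin on the tank has popped fully out. Leave the pin itself untouched, so that only the pump raises it; do not lift, tip or shove the station, and leave the other things on the table lying where they are. Finish with the valve closed, the pin fully out and the plunger released.

Things in the scene. Friction and masses are not known exactly. Their poses are not given: they have to be found in the camera images.
- pressure_station: loose 2.4 kg unit: grey base 120 (x) x 240 (y) x 14 mm; blue tank along y at x = +30 mm (48 mm thick, top at 66 mm); manifold block before it (top at 44 mm, x -45..-5, y -43..63 mm) with a brass vent to -x (at 28 mm, ends at x = -68 mm); pump barrel 39 mm wide, 92 mm high, at x = -22, y = +80 mm. Origin: centre of underside, on the table; -x is the front, towards the robot within 20 degrees
- lever_pivot (a point): point on the upright pivot axis of the red bleed-valve lever, in the middle of the lever's thickness, 62 mm above the table, at x = -25, y = -20 mm in the station's frame
- lever_tip (a point): tip of the red bleed-valve lever, in its axis, 67 mm from the pivot. The lever is a level round bar: bare steel 8 mm thick near the pivot, then a red sleeve 12 mm thick from 22 to 67 mm from the pivot (56 to 68 mm above the table). Below it: the vent, and the block's top at 44 mm (screw heads to 47 mm).
- bleed_lever (a joint): angle of the bleed-valve lever, rad. 0: open, pointing to the station's -x, in line with the vent; it grows counter-clockwise seen from above; 1.57: closed, at its stop, pointing to the station's -y. Starts at 0 to 0.4, turns stiffly (about 2 N at the sleeve) and stays where it is left. Until the valve is nearly closed, pumping does not raise the pin.
- pump_plunger (a joint): travel of the pump plunger downward in m: 0 up, 0.016 fully down. It is sprung: 5 N to start it, about 13 N at the bottom, and it rises by itself when let go.
- plunger_top (a point): centre of the top of the plunger's round black knob, flat over 24 mm and 42 mm wide in all, 127 mm above the table when up; moves with the plunger. It is pressed straight down.
- indicator_pin: green indicator pin, 8 mm thick, upright in a brass collar on the tank, at x = +30, y = -50 mm in the station's frame; not to be touched. Origin: in the pin's axis 2 mm below its tip; z is up.
- pin_out (a joint): how far the pin has come out, m: 0 in, about 0.024 fully out. It may start up to 0.008 out. Valve closed, each full stroke of the plunger (down past 0.015, then up above 0.003 again) raises it by about 0.004 (the first maybe less), until it is fully out after 4 to 6 strokes; strokes under 0.012 may do nothing. It stays up by itself; further strokes do nothing more.
- pin_tip (a point): centre of the top of the indicator pin, 84 mm above the table when in and 108 mm when fully out
- bottle_beads: small bottle with a green screw cap, 38 mm wide, 70 mm tall, beside the station's right end (-y); a bystander. Origin: centre of its underside.
- sequencer: flat grey palm-size instrument, 150 x 34 x 22 mm, lying near the table edge, right of the station's front; a bystander. Origin: centre of its underside.
- timer: white bench timer, 62 x 62 x 17 mm, lying left of the station; a bystander. Origin: centre of its underside.
- kit_box: white and orange carton, 55 x 85 x 45 mm, right of the station; a bystander. Origin: centre of its underside.
- tweezers: steel tweezers, 122 mm long, 10 mm high, lying along the station's front on the left; a bystander. Origin: centre of the underside, y lengthwise.
- marker_blue: white marker with a blue cap, 138 mm long, 14 mm high, lying behind the station on the left; a bystander. Origin: centre of the underside, y lengthwise.

How it is judged:
By the outcome, as a careful person would: the job done as asked, in the order asked, and still so for the second after the job is handed in, with the robot touching nothing.
It also fails if it takes over 51 s, if anything falls off the work surface, if the arm or the gripper's body presses on something with over 40 N, if the wrist force passes 120 N, or if a joint passes its speed limit or range.

ROBOT

A 6-joint arm with a two-finger parallel gripper is mounted at the origin on a cart in front of the work surface, level with it; the furniture and walls round the work are solid. World frame = base frame: x ahead of the robot, y to its left, z up, the work surface at z = 0. Lengths are in m, angles in rad, forces in N, time in s.
With the tool pointing down it reaches from about 0.35 to 0.775 m from the base axis. Payload 5.5 kg.
Tool frame: the origin (TCP) lies at the very end of the fingers, on their centre line; the grasp point (between the pads) lies env.pinch_z behind it (env.pinch_z is the distance from the TCP to the grasp point, in m); z points along the fingers, y is the line along which they close (so a half turn about z gives the same grasp; the last joint's range is limited). The gripper opens to 85 mm and grips with 20 to 120 N. Pads are 22 mm wide; open, the fingers measure 114 mm over their backs; the gripper's body (76 mm by 85 mm) begins 54 mm behind the grasp point. The pads swing forward as they close: fully open they stand 13 mm farther back than shut.
Start: joints at [-1.26, 0.313, 0.046, 1.304, 0, 1.431], TCP at [0.251, -0.518, 0.231] pointing down, gripper open.
Joint ranges: [-2.76, 2.76], [-0.86, 1.69], [-1.03, 1.26], [-2.2, 2.34], [-1.47, 1.5], [-3.14, 3.14]. Speed limits (rad/s): [2.57, 2.57, 3.14, 3.14, 3.14, 3.14].

INTERFACE

Orientations are given as a unit quaternion [w, x, y, z].
In Python, from workcell import env, eyes gives the robot as it stands.
- The arm moves only by the shell command python3 -m jog 'ROWS' [FORCE]. ROWS is JSON, one flat list of numbers, 7 for each row, row after row: the shift along the world's x, y, z as a fraction of full scale, then the turn, a rotation vector about the world's x, y, z as a fraction of full scale, then the opening, from -1 (shut) to 1 (fully open), so that 0 is half open. A call has 1 to 12 rows; each row is the pose to reach, as a shift and turn from the pose commanded when the call began, turning the shorter way round; what a row does not reach only later rows make up. Full scale, the value 1, is 20 cm for a shift and pi rad for a turn. A row lasts 1/12 s, in which the tool goes at most 41.7 mm and 7.16 degrees, less where a joint would pass 70% of its speed; a pose out of reach is approached as far as the arm can. A call with a number of a shift or a turn outside -1 to 1 is refused whole. A call with a gripper value outside its range is refused whole. The fingers move at their own pace and stop on an object; FORCE is the grip in N (left out, the last holds). Time passes only in rows, so rows that repeat a pose let the fingers close. It gives the time, the measured TCP pose, the force, the opening and the grip force at its end, in the units of the state.
- env.get_state(): the state, without advancing time (a new reading comes with each control period).
- eyes.read_camera(name): name is "scene" or "top" or "wrist"; returns (picture, depth): 480x640x3 uint8, red, green, blue; 480x640 float32, m along the optical axis (not along the pixel's ray), 0 where there is no reading.
- eyes.calibration(name): a dict with "fx", "fy", "cx", "cy" (pixels), "R" (3x3) and "t" (3): a world point X has camera coordinates R X + t; the wrist camera has in their place "tool_from_camera" (4x4, takes a point from camera to tool coordinates, whose origin is the TCP and whose axes are the flange's). Camera axes: x right, y down, z forward; pixel columns grow to the right and rows downward; lengths in m; the calibration is good to about 2 mm. A picture is of the moment at which its call begins: read the wrist's pose just before it. calibration takes no time and is no camera call.
- env.hand_in(): hands the job in; it is judged then, once.
The state is a dict: "clock": time; "joint_pos": joint angles; "qvel": joint speeds; "tau": joint torques, N m; "tcp_pos": TCP position; "orientation": TCP orientation; "wrist_force": force on the tool from outside, world axes, zero at the start; "ft_torque": the same for the moment, N m; "finger_gap": finger opening in m; "grip_force": force on a finger pad.
Only numpy, scipy, OpenCV 4.12 (cv2) and the standard library are available. Lean on these libraries where they do the work, as an engineer would, in place of code of your own. Each camera call takes 0.05 s, during which the arm holds its last target. There are 200 camera calls.

## Working session

There is one attempt and no reset: what is moved stays moved. The work goes in short steps, Python scripts to look and compute and a shell command to move; the robot and the scene stay as the last step left them, time stands still between calls to the robot, and variables do not carry over. Pictures are saved under pics/ and viewed, at most 10 in all, crops included, and the job is handed in when it is done.

```bash
mkdir -p pics; python3 - <<'E'
from workcell import env, eyes
import cv2, numpy as np
s=env.get_state(); print(s['clock'],s['tcp_pos'],s['orientation'],s['finger_gap'],env.pinch_z)
for n in ['scene','top']:
    p,d=eyes.read_camera(n); np.savez(''+n+'.npz',p=p,d=d)
    cv2.imwrite(f'pics/{n}0.png',p[:,:,::-1])
    c=eyes.calibration(n); R=np.array(c['R']);print(n,c['fx'],c['cx'],c['cy'],(-R.T@np.array(c['t'])).round(3),R.round(2).tolist())
E
```

```text
0.0 [ 0.25035767 -0.5170691   0.23039257] [-9.18408395e-04  9.74706510e-01  2.23486847e-01 -7.37553444e-05] 0.08523921959803335 0.0187
scene 548.0076914831643 320.35662034463417 241.95023136445766 [-0.08   0.669  0.992] [[-0.77, -0.64, -0.01], [-0.43, 0.53, -0.73], [0.48, -0.56, -0.68]]
top 454.53372527537067 324.2752060276788 231.5011475809426 [ 0.457 -0.063  1.249] [[0.03, -1.0, -0.0], [-1.0, -0.02, -0.09], [0.09, 0.01, -1.0]]
```

View pics/scene0.png

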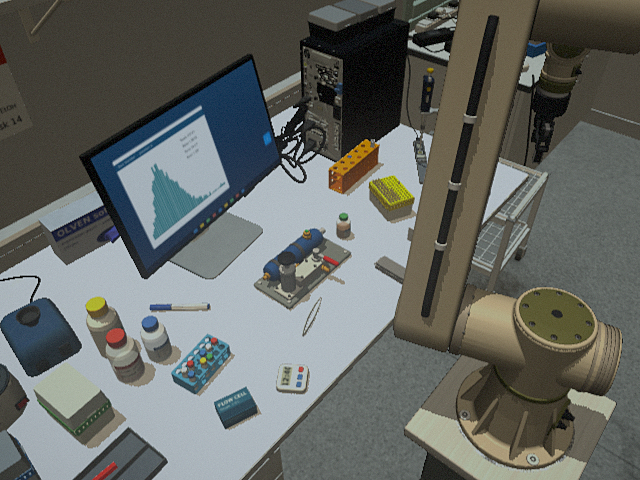

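View pics/top0.png

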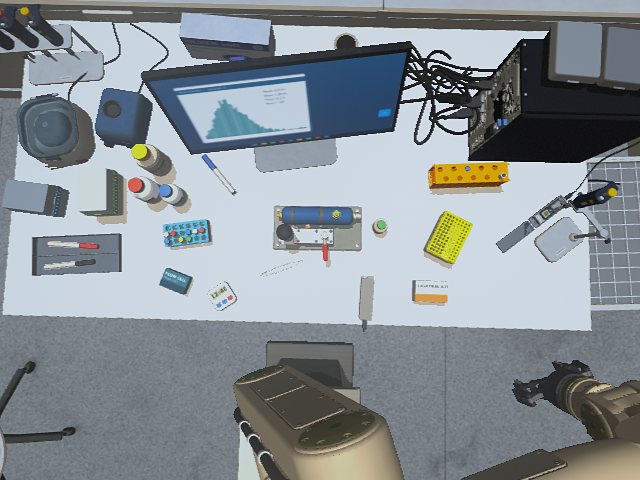

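The station is at about (317,228) in the top view, with the knob at (285,232), the red lever from (325,238) to (325,262), and the monitor behind it. Next I measure these.

```bash
cat > h.py <<'E'
import numpy as np, cv2
from workcell import env, eyes
def ray(c,u,v,z):
    R=np.array(c['R']);t=np.array(c['t']);o=-R.T@t
    d=R.T@np.array([(u-c['cx'])/c['fx'],(v-c['cy'])/c['fy'],1]); return o+d*(z-o[2])/d[2]
def cents(m,box,amin=15):
    x0,y0,x1,y1=box; k=np.zeros(m.shape,np.uint8);k[y0:y1,x0:x1]=m[y0:y1,x0:x1]
    n,l,s,c=cv2.connectedComponentsWithStats(k)
    return [(c[i],s[i,4],cv2.minAreaRect(np.argwhere(l==i)[:,::-1].astype(np.float32))) for i in range(1,n) if s[i,4]>=amin]
E
python3 - <<'E'
from h import *
p=np.load('top.npz')['p']; c=eyes.calibration('top')
h=cv2.cvtColor(p,cv2.COLOR_RGB2HSV).astype(int);H,S,V=h[...,0],h[...,1],h[...,2]
box=(255,195,375,275)
for n,m,z in [('red',((H<8)|(H>172))&(S>130)&(V>90),.065),('blue',(H>100)&(H<125)&(S>110),.06),('black',(V<65)&(S<120),.127),('green',(H>45)&(H<85)&(S>80),.07)]:
    for ce,a,r in cents(m,box,4):
        print(n,ce.round(1),a,ray(c,*ce,z).round(4),[ray(c,*q,z)[:2].round(3).tolist() for q in cv2.boxPoints(r)])
x=cv2.resize(p[190:290,250:390],None,fx=5.5,fy=5.5,interpolation=cv2.INTER_CUBIC);cv2.imwrite('pics/topc.png',x[:,:,::-1])
E
```

```text
red [324.6 252.2] 61 [ 0.5115 -0.0572  0.065 ] [[0.53, -0.053], [0.53, -0.06], [0.491, -0.061], [0.491, -0.054]]
blue [285.9 213.6] 97 [0.6111 0.0474 0.06  ] [[0.628, 0.058], [0.629, 0.04], [0.594, 0.039], [0.594, 0.057]]
blue [306.3 213.7] 348 [ 0.612  -0.0065  0.06  ] [[0.629, 0.027], [0.631, -0.037], [0.593, -0.038], [0.592, 0.025]]
blue [337.  214.4] 355 [ 0.6123 -0.0873  0.06  ] [[0.631, -0.05], [0.633, -0.124], [0.593, -0.125], [0.591, -0.051]]
green [336.  213.3] 7 [ 0.6138 -0.0845  0.07  ] [[0.617, -0.082], [0.617, -0.087], [0.612, -0.087], [0.612, -0.082]]
```

View pics/topc.png

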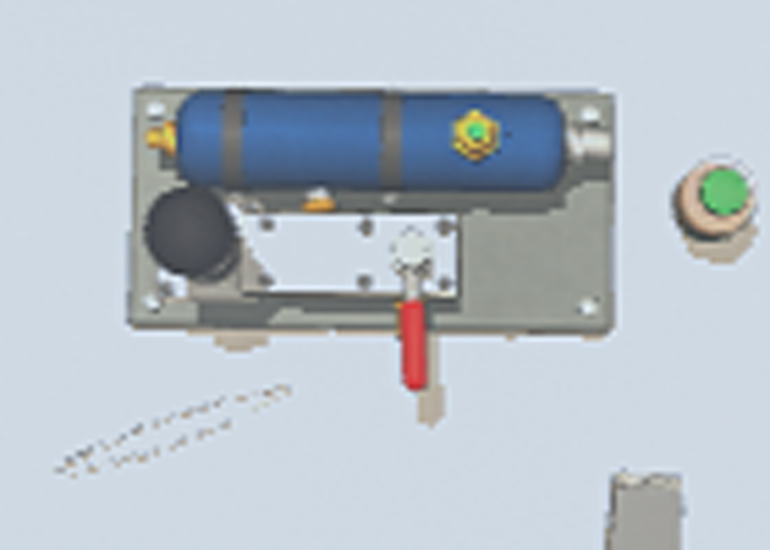

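```bash
python3 - <<'E'
from h import *
c=eyes.calibration('top')
f=lambda a,b,z:ray(c,250+(a+.5)/5.5-.5,190+(b+.5)/5.5-.5,z)
P={n:f(*q) for n,q in dict(knob=(191,231,.127),piv=(411,247,.068),tip=(415,389,.062),sleeve0=(412,300,.062),pin=(477,131,.086),b1=(135,88,.014),b2=(613,95,.014),b3=(613,333,.014),b4=(130,326,.014)).items()}
for k,v in P.items(): print(k,v.round(4))
w=np.array([P[k][:2] for k in ('knob','piv','pin')]); m=np.array([[-.022,.08],[-.025,-.02],[.03,-.05]])
mc=m-m.mean(0);wc=w-w.mean(0); a=np.arctan2((mc[:,0]*wc[:,1]-mc[:,1]*wc[:,0]).sum(),(mc*wc).sum())
R=np.array([[np.cos(a),-np.sin(a)],[np.sin(a),np.cos(a)]]);t=w.mean(0)-R@m.mean(0)
print('yaw',a,'o',t,'res',(w-(m@R.T+t)).round(4).tolist())
for n,q in dict(knob=(-.022,.08),piv=(-.025,-.02),pin=(.03,-.05),openTip=(-.092,-.02),closedTip=(-.025,-.087)).items(): print(n,(R@q+t).round(4))
s=env.get_state();from scipy.spatial.transform import Rotation as Ro
print(Ro.from_quat(np.roll(s['orientation'],-1)).as_matrix().round(3), s['joint_pos'])
E
```

```text
knob [0.5572 0.0436 0.127 ]
piv [ 0.5575 -0.0554  0.068 ]
tip [ 0.4905 -0.0589  0.062 ]
sleeve0 [ 0.5327 -0.0564  0.062 ]
pin [ 0.6113 -0.0851  0.086 ]
b1 [0.6383 0.0847 0.014 ]
b2 [ 0.6407 -0.1538  0.014 ]
b3 [ 0.5219 -0.1559  0.014 ]
b4 [0.5194 0.083  0.014 ]
yaw 0.019386511028523904 o [ 0.58108176 -0.03548242] res [[-0.0003, -0.0004], [0.001, 0.0006], [-0.0007, -0.0002]]
knob [0.5575 0.0441]
piv [ 0.5565 -0.056 ]
pin [ 0.612  -0.0849]
openTip [ 0.4895 -0.0573]
closedTip [ 0.5578 -0.123 ]
[[ 0.9    0.436 -0.   ]
 [ 0.436 -0.9    0.002]
 [ 0.    -0.002 -1.   ]] [-1.25959560e+00  3.13950045e-01  4.51070672e-02  1.30359100e+00
  2.14454571e-06  1.43120841e+00]
```

```bash
python3 -m jog '[1,1,0,0,0,-0.143,-1, 1,1,0,0,0,-0.143,-1, 1,1,0,0,0,-0.143,-1, 1,1,0,0,0,-0.143,-1, 1,1,0,0,0,-0.143,-1, 1,1,0,0,0,-0.143,-1, 1,1,0,0,0,-0.143,-1, 1,1,0,0,0,-0.143,-1]' 20
python3 -m jog '[0.275,1,-0.3,0,0,0,-1, 0.275,1,-0.3,0,0,0,-1, 0.275,1,-0.3,0,0,0,-1, 0.275,1,-0.3,0,0,0,-1, 0.275,1,-0.3,0,0,0,-1, 0.275,1,-0.3,0,0,0,-1, 0.275,1,-0.3,0,0,0,-1, 0.275,1,-0.3,0,0,0,-1]'
```

```text
clock: 0.77
tcp_pos: [0.4543, -0.3122, 0.231]
orientation: [-0.001, 1.0, 0.005, 0.001]
wrist_force: [0.3, -0.1, -0.3]
finger_gap: 0.0
grip_force: 0.0
clock: 1.43
tcp_pos: [0.5054, -0.1178, 0.1712]
orientation: [0.0, 1.0, 0.001, -0.0]
wrist_force: [0.1, -0.0, 0.7]
finger_gap: -0.0004
grip_force: 0.0
```

```bash
python3 -m jog '[0,0.5,0,0,0,0,-1, 0,0.5,0,0,0,0,-1, 0,0.5,0,0,0,0,-1, 0,0.5,-0.3,0,0,0,-1, 0,0.5,-0.3,0,0,0,-1, 0,0.5,-0.3,0,0,0,-1, 0,0.5,-0.3,0,0,0,-1, 0,0.5,-0.3,0,0,0,-1]'
python3 - <<'E'
from h import *
s=env.get_state();p,d=eyes.read_camera('wrist');cv2.imwrite('pics/w1.png',p[:,:,::-1]);c=eyes.calibration('wrist');print(s['tcp_pos'],c['fx'],np.array(c['tool_from_camera']).round(3).tolist())
E
```

```text
clock: 2.1
tcp_pos: [0.5066, -0.0192, 0.1128]
orientation: [0.0, 1.0, -0.0, 0.001]
wrist_force: [0.3, -0.3, 0.7]
finger_gap: 0.0001
grip_force: 0.0
[ 0.50664076 -0.01924254  0.11278243] 340.1504291482537 [[0.001, -0.952, -0.307, 0.078], [1.0, 0.001, -0.0, 0.001], [0.001, -0.307, 0.952, -0.143], [0.0, 0.0, 0.0, 1.0]]
```

View pics/w1.png

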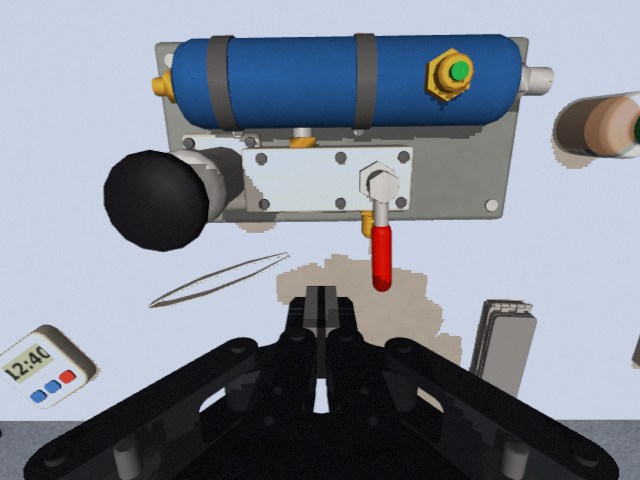

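The view shows the finger tip at (320,290), the sleeve from (382,225) to (382,290), the pivot at (379,183), the knob at (157,199) and the pin at (459,71). I'll check these by ray casting.

```bash
python3 - <<'E'
from h import *
from scipy.spatial.transform import Rotation as Ro
s=env.get_state();w=eyes.calibration('wrist');T=np.array(w['tool_from_camera'])
Rt=Ro.from_quat(np.roll(s['orientation'],-1)).as_matrix();Rc=Rt@T[:3,:3];o=Rt@T[:3,3]+s['tcp_pos']
c=dict(w,R=Rc.T,t=-Rc.T@o)
for n,q in dict(knob=(157,199,.122),piv=(379,184,.068),s0=(381,228,.062),tip=(382,290,.062),pin=(459,71,.086)).items(): print(n,ray(c,*q).round(4))
E
```

```text
knob [0.5575 0.0453 0.122 ]
piv [ 0.5553 -0.0523  0.068 ]
s0 [ 0.5282 -0.0559  0.062 ]
tip [ 0.4876 -0.0587  0.062 ]
pin [ 0.6094 -0.0828  0.086 ]
```

```bash
python3 -m jog '[0,0,-0.15,0,0,0,-1, 0,0,-0.3,0,0,0,-1, 0,0,-0.3,0,0,0,-1, 0,-0.05,-0.3,0,0,0,-1, 0,-0.1,-0.3,0,0,0,-1, 0,-0.15,-0.3,0,0,0,-1, -0.01,-0.19,-0.3,0,0,0,-1, -0.01,-0.19,-0.3,0,0,0,-1]'
python3 -m jog '[0.01,-0.045,0,0,0,0,-1, 0.02,-0.09,0,0,0,0,-1, 0.04,-0.13,0,0,0,0,-1, 0.07,-0.165,0,0,0,0,-1, 0.095,-0.19,0,0,0,0,-1, 0.12,-0.21,0,0,0,0,-1, 0.12,-0.21,0,0,0,0,-1]'
python3 - <<'E'
from h import *
p,d=eyes.read_camera('wrist');cv2.imwrite('pics/w2.png',p[:,:,::-1])
E
```

```text
clock: 2.82
tcp_pos: [0.5046, -0.0578, 0.0529]
orientation: [0.001, 1.0, -0.0, 0.001]
wrist_force: [-0.9, 0.3, 0.5]
finger_gap: 0.0
grip_force: 0.2
clock: 3.4
tcp_pos: [0.5287, -0.0989, 0.0511]
orientation: [0.001, 1.0, 0.0, 0.0]
wrist_force: [-0.4, -0.6, -0.2]
finger_gap: 0.0003
grip_force: 0.1
```

View pics/w2.png

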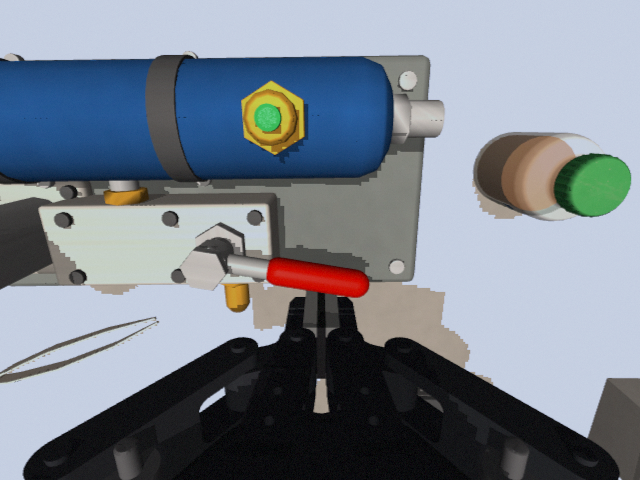

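The lever is about 9° short of closed, running from (209,262) to (365,287), with the finger behind it at (320,300). I'll ease it in.

```bash
python3 -m jog '[0.01,0,0,0,0,0,-1, 0.02,0,0,0,0,0,-1, 0.025,0,0,0,0,0,-1, 0.025,0,0,0,0,0,-1]'|grep -E "tcp|wrist"
for i in 1; do python3 -m jog '[0.005,0,0,0,0,0,-1, 0.01,0,0,0,0,0,-1, 0.01,0,0,0,0,0,-1]'|grep -E "tcp|wrist"; done
python3 -m jog '[0.005,0,0,0,0,0,-1, 0.005,0,0,0,0,0,-1]'|grep -E "tcp|wrist"
```

```text
tcp_pos: [0.5325, -0.0977, 0.0513]
wrist_force: [-1.3, -0.9, -0.6]
tcp_pos: [0.5346, -0.0976, 0.0514]
wrist_force: [-1.8, -2.0, -0.9]
tcp_pos: [0.5357, -0.0976, 0.0514]
wrist_force: [-2.5, -2.3, 0.9]
```

```bash
python3 -m jog '[0.005,0,0,0,0,0,-1, 0.005,0,0,0,0,0,-1]'|grep -E "tcp|wrist"
python3 -m jog '[0.005,0,0,0,0,0,-1, 0.005,0,0,0,0,0,-1]'|grep -E "tcp|wrist"
python3 - <<'E'
from h import *
p,d=eyes.read_camera('wrist');cv2.imwrite('pics/w3.png',p[:,:,::-1])
E
```

```text
tcp_pos: [0.5367, -0.0976, 0.0514]
wrist_force: [-1.9, -1.8, -0.9]
tcp_pos: [0.5377, -0.0977, 0.0513]
wrist_force: [-2.4, -1.2, -0.6]
```

View pics/w3.png

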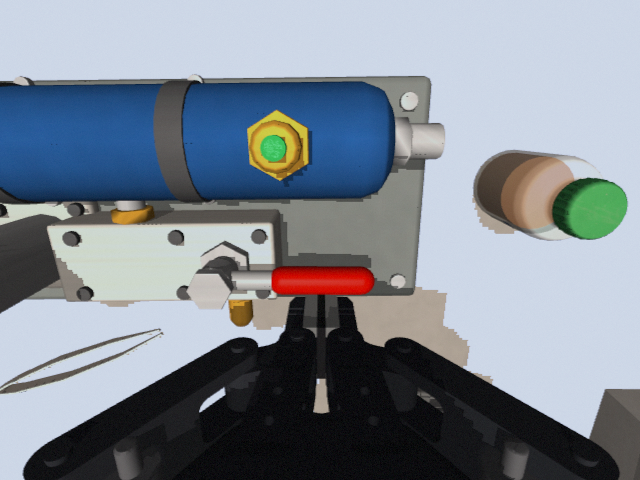

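The lever at (230–372, 280) is within 1–2° of the station's y axis. I continue until I feel the stop.

```bash
python3 -m jog '[0.004,0,0,0,0,0,-1, 0.004,0,0,0,0,0,-1]'|grep -E "tcp|wrist"
python3 -m jog '[0.004,0,0,0,0,0,-1, 0.004,0,0,0,0,0,-1]'|grep -E "tcp|wrist"
```

```text
tcp_pos: [0.5383, -0.0976, 0.0513]
wrist_force: [-2.5, -1.7, 0.7]
tcp_pos: [0.5385, -0.0977, 0.0512]
wrist_force: [-5.6, -2.3, 1.3]
```

The stop is reached: the force rose to 5.6 N and motion ceased. Next I retreat and go above the knob.

```bash
python3 -m jog '[-0.06,0,0,0,0,0,-1, -0.1,0,0,0,0,0,-1, -0.1,0,0.2,0,0,0,-1, -0.1,0,0.4,0,0,0,-1, -0.1,0,0.55,0,0,0,-1, 0.095,0.71,0.55,0,0,0,-1, 0.095,0.71,0.55,0,0,0,-1, 0.095,0.71,0.55,0,0,0,-1, 0.095,0.71,0.55,0,0,0,-1, 0.095,0.71,0.55,0,0,0,-1, 0.095,0.71,0.42,0,0,0,-1, 0.095,0.71,0.42,0,0,0,-1]'|grep -E "tcp|wrist"
python3 - <<'E'
from h import *
p,d=eyes.read_camera('top');c=eyes.calibration('top')
x=cv2.resize(p[190:290,250:390],None,fx=5.5,fy=5.5,interpolation=cv2.INTER_CUBIC);cv2.imwrite('pics/topc2.png',x[:,:,::-1])
E
```

```text
tcp_pos: [0.5562, 0.0451, 0.1322]
wrist_force: [-1.1, -0.2, -0.8]
```

View pics/topc2.png

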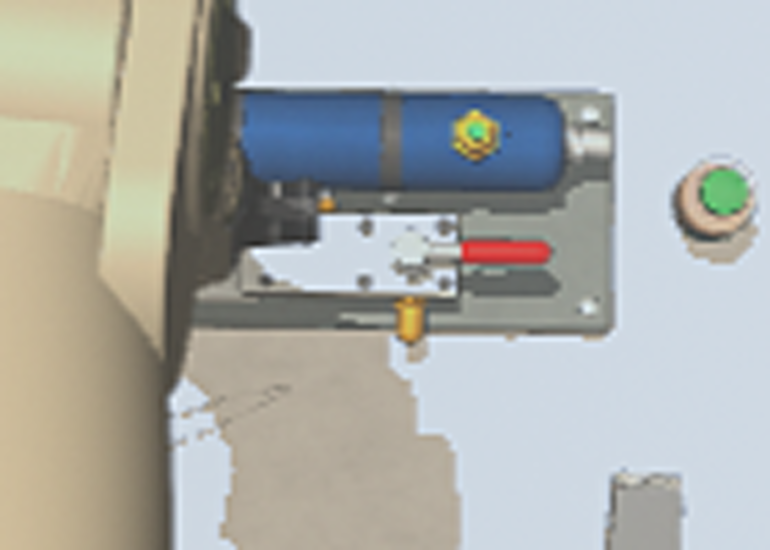

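The lever lies parallel to the base edge (460–552, 252), so it is closed, and the station has not moved. Now the first press.

```bash
python3 -m jog '[0,0,-0.03,0,0,0,-1, 0,0,-0.06,0,0,0,-1, 0,0,-0.09,0,0,0,-1, 0,0,-0.095,0,0,0,-1, 0,0,-0.095,0,0,0,-1]'|grep -E "tcp|wrist"
python3 -m jog '[0,0,-0.01,0,0,0,-1, 0,0,-0.01,0,0,0,-1]'|grep -E "tcp|wrist"
python3 -m jog '[0,0,-0.008,0,0,0,-1, 0,0,-0.008,0,0,0,-1]'|grep -E "tcp|wrist"
```

```text
tcp_pos: [0.5588, 0.0438, 0.1175]
wrist_force: [-2.3, 0.2, 8.7]
tcp_pos: [0.5588, 0.0438, 0.116]
wrist_force: [-2.7, 0.7, 9.7]
tcp_pos: [0.5588, 0.0438, 0.1146]
wrist_force: [-4.0, -0.2, 11.3]
```

```bash
python3 -m jog '[0,0,-0.012,0,0,0,-1, 0,0,-0.012,0,0,0,-1, 0,0,-0.012,0,0,0,-1]'|grep -E "tcp|wrist"
python3 -m jog '[0,0,-0.008,0,0,0,-1, 0,0,-0.008,0,0,0,-1]'|grep -E "tcp|wrist"
python3 -m jog '[0,0,-0.008,0,0,0,-1, 0,0,-0.008,0,0,0,-1]'|grep -E "tcp|wrist"
```

```text
tcp_pos: [0.5588, 0.0438, 0.1124]
wrist_force: [-4.6, -0.5, 11.9]
tcp_pos: [0.5588, 0.0438, 0.111]
wrist_force: [-4.0, 0.8, 12.3]
tcp_pos: [0.5589, 0.0438, 0.1109]
wrist_force: [-8.0, 0.3, 22.0]
```

```bash
python3 -m jog '[0,0,0.04,0,0,0,-1, 0,0,0.09,0,0,0,-1, 0,0,0.13,0,0,0,-1, 0,0,0.13,0,0,0,-1, 0,0,0.13,0,0,0,-1, 0,0,0.1,0,0,0,-1, 0,0,0.07,0,0,0,-1, 0,0,0.04,0,0,0,-1, 0,0,0.015,0,0,0,-1, 0,0,0,0,0,0,-1, 0,0,0,0,0,0,-1, 0,0,0,0,0,0,-1]'|grep -E "clock|tcp|wrist"
python3 -m jog '[0,0,0.04,0,0,0,-1, 0,0,0.09,0,0,0,-1, 0,0,0.13,0,0,0,-1, 0,0,0.13,0,0,0,-1, 0,0,0.13,0,0,0,-1, 0,0,0.1,0,0,0,-1, 0,0,0.07,0,0,0,-1, 0,0,0.04,0,0,0,-1, 0,0,0.015,0,0,0,-1, 0,0,0,0,0,0,-1, 0,0,0,0,0,0,-1, 0,0,0,0,0,0,-1]'|grep -E "clock|tcp|wrist"
python3 -m jog '[0,0,0.04,0,0,0,-1, 0,0,0.09,0,0,0,-1, 0,0,0.13,0,0,0,-1, 0,0,0.13,0,0,0,-1, 0,0,0.13,0,0,0,-1]'|grep -E "clock|tcp|wrist"
python3 - <<'E'
from h import *
p,d=eyes.read_camera('scene');x=cv2.resize(p[210:310,245:365],None,fx=5,fy=5,interpolation=cv2.INTER_CUBIC);cv2.imwrite('pics/s2.png',x[:,:,::-1])
E
```

```text
clock: 8.3
tcp_pos: [0.5588, 0.0442, 0.1108]
wrist_force: [-8.9, 0.7, 31.0]
clock: 9.3
tcp_pos: [0.5583, 0.0444, 0.1108]
wrist_force: [-9.9, 0.4, 31.5]
clock: 9.72
tcp_pos: [0.5577, 0.0445, 0.1321]
wrist_force: [-1.0, -0.5, 0.2]
```

View pics/s2.png

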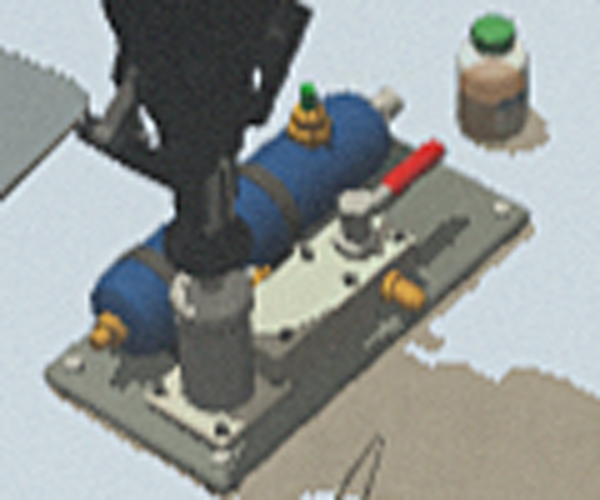

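The pin shows green at (308,97) and is partly out after three strokes. Three more follow.

```bash
for a in a; do python3 -m jog '[0,0,-0.03,0,0,0,-1, 0,0,-0.06,0,0,0,-1, 0,0,-0.09,0,0,0,-1, 0,0,-0.115,0,0,0,-1, 0,0,-0.127,0,0,0,-1, 0,0,-0.127,0,0,0,-1, 0,0,-0.127,0,0,0,-1]'|grep -E "clock|tcp|wrist"; done
python3 -m jog '[0,0,0.04,0,0,0,-1, 0,0,0.09,0,0,0,-1, 0,0,0.127,0,0,0,-1, 0,0,0.127,0,0,0,-1, 0,0,0.127,0,0,0,-1, 0,0,0.1,0,0,0,-1, 0,0,0.07,0,0,0,-1, 0,0,0.04,0,0,0,-1, 0,0,0.015,0,0,0,-1, 0,0,0,0,0,0,-1, 0,0,0,0,0,0,-1, 0,0,0,0,0,0,-1]'|grep -E "clock|tcp|wrist"
python3 -m jog '[0,0,0.04,0,0,0,-1, 0,0,0.09,0,0,0,-1, 0,0,0.127,0,0,0,-1, 0,0,0.127,0,0,0,-1, 0,0,0.127,0,0,0,-1, 0,0,0.1,0,0,0,-1, 0,0,0.07,0,0,0,-1, 0,0,0.04,0,0,0,-1, 0,0,0.015,0,0,0,-1, 0,0,0,0,0,0,-1, 0,0,0,0,0,0,-1, 0,0,0,0,0,0,-1]'|grep -E "clock|tcp|wrist"
python3 -m jog '[0,0,0.04,0,0,0,-1, 0,0,0.09,0,0,0,-1, 0,0,0.127,0,0,0,-1, 0,0,0.2,0,0,0,-1, 0,0,0.5,0,0,0,-1, 0,0,0.5,0,0,0,-1, 0,0,0.5,0,0,0,-1]'|grep -E "clock|tcp|wrist"
python3 - <<'E'
from h import *
p,d=eyes.read_camera('scene');x=cv2.resize(p[210:310,245:365],None,fx=5,fy=5,interpolation=cv2.INTER_CUBIC);cv2.imwrite('pics/s3.png',x[:,:,::-1])
E
```

```text
clock: 10.35
tcp_pos: [0.5583, 0.0444, 0.1108]
wrist_force: [-8.9, 0.6, 27.8]
clock: 11.35
tcp_pos: [0.5583, 0.0444, 0.1108]
wrist_force: [-9.0, 0.6, 28.5]
clock: 12.35
tcp_pos: [0.5582, 0.0444, 0.1108]
wrist_force: [-9.0, 1.3, 28.9]
clock: 12.93
tcp_pos: [0.5602, 0.0443, 0.2112]
wrist_force: [0.7, -0.1, 0.7]
```

View pics/s3.png

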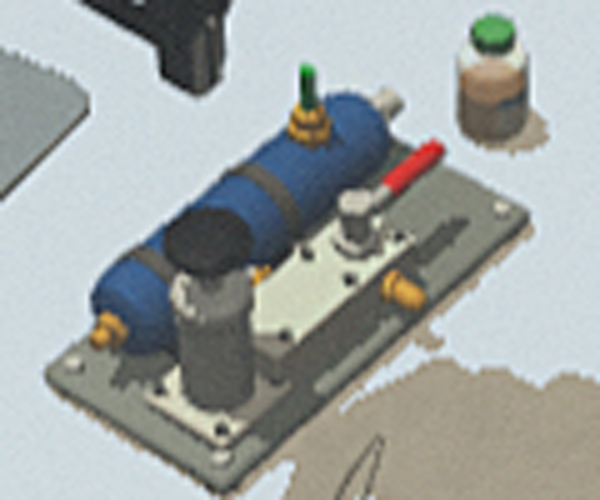

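The pin now stands well out, with its tip at crop (308,64), the knob up and the lever closed. I'll measure its height.

```bash
python3 - <<'E'
from h import *
c=eyes.calibration('scene')
for z in (.084,.1,.104,.108):
    for x,y in ((.611,-.0845),):
        q=np.array(c['R'])@[x,y,z]+c['t'];print(z,(c['fx']*q[0]/q[2]+c['cx']).round(1),(c['fy']*q[1]/q[2]+c['cy']).round(1))
E
```

```text
0.084 306.2 229.3
0.1 306.0 224.5
0.104 305.9 223.2
0.108 305.9 222.0
```

That gives about 0.106 m against 0.108 m fully out, which is ambiguous at this resolution. Two more strokes do no harm and settle it.

```bash
python3 -m jog '[0,0,-0.2,0,0,0,-1, 0,0,-0.37,0,0,0,-1, 0,0,-0.38,0,0,0,-1, 0,0,-0.41,0,0,0,-1, 0,0,-0.44,0,0,0,-1, 0,0,-0.47,0,0,0,-1, 0,0,-0.49,0,0,0,-1, 0,0,-0.5,0,0,0,-1, 0,0,-0.5,0,0,0,-1, 0,0,-0.5,0,0,0,-1]'|grep -E "clock|tcp|wrist"
python3 -m jog '[0,0,0.04,0,0,0,-1, 0,0,0.09,0,0,0,-1, 0,0,0.127,0,0,0,-1, 0,0,0.127,0,0,0,-1, 0,0,0.127,0,0,0,-1, 0,0,0.1,0,0,0,-1, 0,0,0.07,0,0,0,-1, 0,0,0.04,0,0,0,-1, 0,0,0.015,0,0,0,-1, 0,0,0,0,0,0,-1, 0,0,0,0,0,0,-1, 0,0,0,0,0,0,-1]'|grep -E "clock|tcp|wrist"
python3 -m jog '[0,0,0.04,0,0,0,-1, 0,0,0.09,0,0,0,-1, 0,0,0.127,0,0,0,-1, 0,0,0.2,0,0,0,-1, 0,0,0.5,0,0,0,-1, 0,0,0.5,0,0,0,-1, 0,0,0.5,0,0,0,-1]'|grep -E "clock|tcp|wrist"
python3 - <<'E'
from h import *
a=cv2.imread('pics/s3.png')[:,:,::-1]
p,d=eyes.read_camera('scene');x=cv2.resize(p[210:310,245:365],None,fx=5,fy=5,interpolation=cv2.INTER_CUBIC);cv2.imwrite('pics/s4.png',x[:,:,::-1])
for im in (a,x):
    h=cv2.cvtColor(np.ascontiguousarray(im),cv2.COLOR_RGB2HSV);m=cv2.inRange(h,(45,90,40),(85,255,255));print([ (r[0].round(1),r[1],cv2.boundingRect(cv2.boxPoints(r[2]))) for r in cents(m,(270,30,350,140))])
h=np.abs(a.astype(int)-x).max(2)[:,150:];print('max change px>60:',(h>60).sum())
E
```

```text
clock: 13.82
tcp_pos: [0.5561, 0.0445, 0.1109]
wrist_force: [-12.2, -0.6, 22.4]
clock: 14.82
tcp_pos: [0.5589, 0.0444, 0.1108]
wrist_force: [-6.6, 0.2, 26.2]
clock: 15.4
tcp_pos: [0.5602, 0.0443, 0.2113]
wrist_force: [1.4, -0.6, -0.0]
[(array([306.2,  85.6]), np.int32(409), (300, 65, 14, 44))]
[(array([306. ,  85.3]), np.int32(406), (300, 65, 14, 44))]
max change px>60: 0
```

The last two strokes left the pin unchanged, so it is fully out. The scene is otherwise still, so I hand in.

```bash
python3 -c "
from workcell import env
print(env.hand_in())"
```

```text
the job is handed in; nothing more can be done
None
```

The station is charged and the job is handed in: the valve is at its closed stop, the pin stopped rising and reads fully out, the plunger is released, and the station and the things in view around it show no movement, all in about 15 s.

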